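# Stroke the drill bit holders flat

### The job

Close up the drill bit rack: put your fingertips low over its round end pad, then run them lightly along the row towards the square end, so that the four upright bit holders fold down flat into the channel one after another. Make it one low stroke, without raising the fingers off the row or straying to the side before the last holder is down, then come away from the rack. Do not lift or shove the rack, pick nothing up, and leave the other things on the mat where they are.

Things in the scene. Friction and masses are not known exactly. Their poses are not given: they have to be found in the camera images.
- rack: Drill bit rack: a loose aluminium channel bar (1.1 kg) on a 3 mm mat. Origin mid-underside, y along it, z up. 46 mm wide, from y = -150 mm (square end) to +150, where it ends in a round pad 64 mm across. Upper face 24 mm above the underside. A channel 18 mm wide, 12 deep, runs along its middle (y -142 to +114); in it four black holders with steel bits stand on hinges 62 mm apart.
- pad (a point): Centre of the upper face of the round pad at the rack's start end (rack frame: x 0, y +152 mm, z 24 mm). The pad is flat and level with the bar's upper face; the first holder stands 56 mm from here.
- pivot1 (a point): Hinge axis of holder 1 (1 counted from the round pad) on the middle line of the channel, 6 mm below the bar's upper face; the point is fixed to the rack.
- holder1 (a joint): Holder 1: black block with a bit, 14 mm wide, 8 thick, reaching 43 mm from its hinge (37 mm above the bar's upper face when upright). 0 = upright; grows to 1.57 rad as it folds away from the round pad (towards rack -y), flat into the channel, its upper side then 2 mm below the bar's upper face. Folds only this way, light friction (about 1 N at the bit), stays where left.
- pivot2 (a point): Hinge axis of holder 2 (2 counted from the round pad) on the middle line of the channel, 6 mm below the bar's upper face; the point is fixed to the rack.
- holder2 (a joint): Holder 2: black block with a bit, 14 mm wide, 8 thick, reaching 43 mm from its hinge (37 mm above the bar's upper face when upright). 0 = upright; grows to 1.57 rad as it folds away from the round pad (towards rack -y), flat into the channel, its upper side then 2 mm below the bar's upper face. Folds only this way, light friction (about 1 N at the bit), stays where left.
- pivot3 (a point): Hinge axis of holder 3 (3 counted from the round pad) on the middle line of the channel, 6 mm below the bar's upper face; the point is fixed to the rack.
- holder3 (a joint): Holder 3: black block with a bit, 14 mm wide, 8 thick, reaching 43 mm from its hinge (37 mm above the bar's upper face when upright). 0 = upright; grows to 1.57 rad as it folds away from the round pad (towards rack -y), flat into the channel, its upper side then 2 mm below the bar's upper face. Folds only this way, light friction (about 1 N at the bit), stays where left.
- pivot4 (a point): Hinge axis of holder 4 (4 counted from the round pad) on the middle line of the channel, 6 mm below the bar's upper face; the point is fixed to the rack.
- holder4 (a joint): Holder 4: black block with a bit, 14 mm wide, 8 thick, reaching 43 mm from its hinge (37 mm above the bar's upper face when upright). 0 = upright; grows to 1.57 rad as it folds away from the round pad (towards rack -y), flat into the channel, its upper side then 2 mm below the bar's upper face. Folds only this way, light friction (about 1 N at the bit), stays where left.
- level: Bystander: yellow bubble level 24 x 200 x 42 mm, standing behind the rack (on its +x side) and roughly parallel to it. Origin at the middle of its underside.
- spacer: Bystander: round steel spacer, 30 mm diameter, 13 mm high, in front of the rack (-x side). Origin at the middle of its underside.
- collar: Bystander: dark steel stop collar (ring), 28 mm diameter, 14 mm high, in front of the rack. Origin at the middle of its underside.
- mallet: Bystander: small wooden mallet lying down, head 50 x 90 x 60 mm, handle about 190 mm towards its -x. Origin under the head.
- socket_case: Bystander: shut chrome socket set case 120 x 200 x 48 mm. Origin at the middle of its underside.
- corner_clamp: Bystander: aluminium corner clamp 100 x 100 x 38 mm with a screw handle out of one corner. Origin at the middle of its underside.
- screwdriver: Bystander: screwdriver lying down along its x, about 200 mm long. Origin near its middle.

How it is judged:
On the way, in this order (a step that is already met when the one before it is completed fails the run):
1. the fingertips are at the round pad, low over it (horizontal distance between the grasp point and pad below 0.035 m and z of the grasp point in the frame of rack below 0.075 m), for 0.1 s.
2. holder 1 is folded down (value of joint holder1 above 1.15 rad), for 0.05 s.
3. holder 2 is folded down (value of joint holder2 above 1.15 rad), for 0.05 s.
4. holder 3 is folded down (value of joint holder3 above 1.15 rad), for 0.05 s.
5. holder 4 is folded down (value of joint holder4 above 1.15 rad), for 0.05 s.
At the end, for the whole second after the job is handed in: All four holders are folded at least 1.15 rad from upright (1.57 is fully flat), the rack lies level, at rest and within 25 mm of where it began (value of joint each of holder1, holder2, holder3, holder4 above 1.15 rad and distance of rack from where it was at the start of the episode below 0.025 m and angle between rack's own z axis and vertical below 0.05 rad and linear speed of rack below 0.02 m/s); the robot touches nothing.
It fails at once if the fingertips leave the row (rise above the tops of the upright holders or stray to the side) after the first holder is down and before the last is (value of joint holder1 above 1.15 rad and value of joint holder4 below 1.15 rad and (z of the grasp point in the frame of rack above 0.078 m or x of the grasp point in the frame of rack above 0.06 m or x of the grasp point in the frame of rack below -0.06 m)).
It fails at once if the rack is shoved more than 25 mm, lifted or tipped (distance of rack from where it was at the start of the episode above 0.025 m or height (world z) of rack above 0.018 m or angle between rack's own z axis and vertical above 0.15 rad).
It fails at once if the fingers press on the rack with more than 35 N (contact force between the fingers and rack above 35 N).
It fails at once if another thing on the bench (level, spacer, collar, mallet, case, clamp or screwdriver) is shifted more than 20 mm (distance of any of level, spacer, collar, mallet, socket_case, corner_clamp, screwdriver from where it was at the start of the episode above 0.02 m).
It also fails if it takes over 40 s, if anything falls off the work surface, if the arm or the gripper's body presses on something with over 40 N, if the wrist force passes 120 N, or if a joint passes its speed limit or range.

### The arm

A 6-joint arm with a two-finger parallel gripper is mounted at the origin on the work surface. World frame = base frame: x ahead of the robot, y to its left, z up, the work surface at z = 0. Lengths are in m, angles in rad, forces in N, time in s.
With the tool pointing down it reaches from about 0.3 to 0.775 m from the base axis. Payload 14.6 kg.
Tool frame: the origin (TCP) lies midway between the tips of the shut fingers; the grasp point (between the pads) lies 19 mm behind it; z points along the fingers, y is the line along which they close (so a half turn about z gives the same grasp; the last joint's range is limited). The gripper opens to 94 mm and grips with 3 to 60 N. Pads are 16 mm wide; open, the fingers measure 119 mm over their backs; the gripper's body (75 mm by 177 mm) begins 78 mm behind the grasp point.
Start: joints at [1.121, 0.3, 1.521, -0, 1.321, -0.067], TCP at [0.205, 0.51, 0.175] pointing down, gripper open.
Joint ranges: [-3.03, 3.03], [-0.79, 2.21], [0.23, 2.52], [-1.04, 4.18], [0, 3.07], [-2.55, 2.55]. Speed limits (rad/s): [2.22, 2.22, 2.57, 3.14, 3.14, 3.14].

### API

Orientations are given as [roll, pitch, yaw] about the fixed x, y, z axes, in that order (R = Rz(yaw) Ry(pitch) Rx(roll)).
In Python, from station import * gives the robot as it stands.
- The arm moves only by the tool send_rows, never from a script. Its argument "targets" is a list of rows, each an object of numbers: "x", "y", "z": the shift along the world's x, y, z in units of 0.2 m (1.0 is 0.2 m); "spin": the turn about the world's z in units of pi/2 rad (1.0 is pi/2 rad); "claw": the finger opening in mm, from 0 to 94. A call has 1 to 20 rows; each row shifts and turns the commanded pose from where the row before left it; what a row does not reach is not made up. A row lasts 1/10 s, in which the tool goes at most 50 mm and 8.59 degrees, less where a joint would pass 70% of its speed; a pose out of reach is approached as far as the arm can. A call with a number of a shift or a turn outside -1 to 1 is refused whole. A call with a gripper value outside its range is refused whole. The fingers move at their own pace and stop on an object; "force" is the grip in N (left out, the last holds). Time passes only in rows, so rows that do not move let the fingers close. It gives the time, the measured TCP pose, the force, the opening and the grip force at its end, in the units of the state.
- get_obs(): the state, without advancing time (a new reading comes with each control period).
- camera(name): name is "scene" or "top"; returns the picture (400x640x3 uint8, blue, green, red); there is no depth.
- camera_model(name): a dict with "fovy" (degrees; the focal length in pixels is half the picture's height over the tangent of half this angle, whatever the lens; pixels are square), "cx", "cy" (the principal point, pixels), "dist" ([k1, k2, p1, p2, k3] as OpenCV has them; the pictures are not rectified), "T" (4x4, takes a point from camera to world coordinates). Camera axes: x right, y down, z forward; pixel columns grow to the right and rows downward; lengths in m; the calibration is good to about 2 mm. A picture is of the moment at which its call begins. camera_model takes no time and is no camera call.
- hand_in(): hands the job in; it is judged then, once.
The state is a dict: "time_s": time; "qpos": joint angles; "joint_vel": joint speeds; "tau": joint torques, N m; "ee_pos": TCP position; "eef_rot": TCP orientation; "force": force on the tool from outside, world axes, zero at the start; "moment": the same for the moment, N m; "grip_width": finger opening in m; "grip_force": force on a finger pad.
Only numpy, scipy, OpenCV 4.12 (cv2) and the standard library are available. Lean on these libraries where they do the work, as an engineer would, in place of code of your own. Each camera call takes 0.05 s, during which the arm holds its last target. There are 200 camera calls.

## Working session

There is one attempt and no reset: what is moved stays moved. The work goes in short steps, Python scripts to look and compute and a tool call to move; the robot and the scene stay as the last step left them, time stands still between calls to the robot, and variables do not carry over. Pictures are saved under pics/ and viewed, at most 10 in all, crops included, and the job is handed in when it is done.

Besides the shell and the picture viewer there is one more tool, called after ">>>" as name(argument=value, ...) on one line, values as JSON. send_rows: Moves the arm, as the interface text tells. Its arguments: {"type":"object","properties":{"targets":{"type":"array"},"force":{"type":"number"}},"required":["targets"]}

```bash
mkdir -p pics
python3 - <<'E'
from station import *
import cv2
for n in("top","scene"):
    cv2.imwrite(f"pics/{n}0.png",camera(n)); m=camera_model(n); print(n,m)
o=get_obs();print(o['ee_pos'],o['eef_rot'],o['time_s'],o['grip_width'])
E
```

```text
top {'fovy': 52.67876643117099, 'cx': 315.38427666782644, 'cy': 202.79344807841233, 'dist': array([-0.08777592,  0.        ,  0.        ,  0.        ,  0.        ]), 'T': array([[ 0.01229753, -0.98912434,  0.14656677,  0.32866199],
       [-0.99968685, -0.00896708,  0.02336223, -0.0154594 ],
       [-0.02179387, -0.14680817, -0.98892486,  1.12902462],
       [ 0.        ,  0.        ,  0.        ,  1.        ]])}
scene {'fovy': 54.29687666919758, 'cx': 320.2015333102022, 'cy': 201.34637661342373, 'dist': array([-0.09761812,  0.        ,  0.        ,  0.        ,  0.        ]), 'T': array([[-0.76630488,  0.44394945, -0.46441977,  0.92266357],
       [ 0.6424624 ,  0.53439274, -0.54924172,  0.52826341],
       [ 0.00434699, -0.71925885, -0.69472859,  0.71691256],
       [ 0.        ,  0.        ,  0.        ,  1.        ]])}
[0.2053298  0.50996248 0.17426279] [-3.14059073e+00 -7.43662608e-05  2.75879428e+00] 0.1 0.09390853273123262
```

View pics/top0.png

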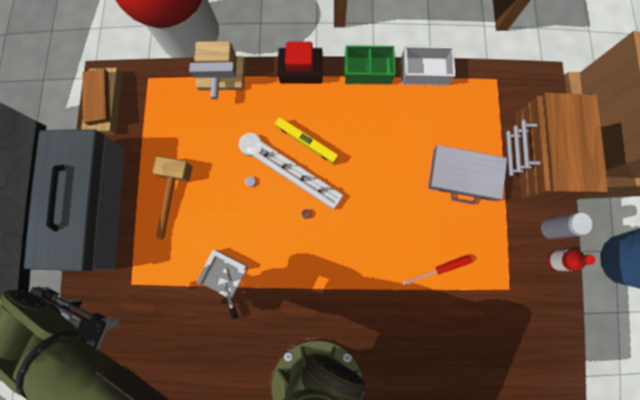

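View pics/scene0.png

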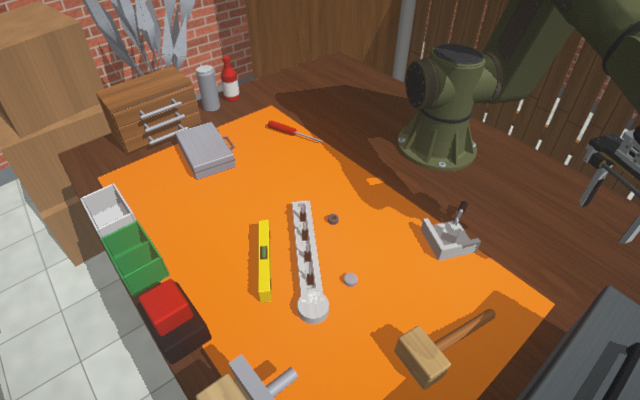

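Top view: rack from the round pad at about (249,144) to the square end at about (340,200). The level is behind it, the spacer at (250,181) and the collar at (307,213). I'll enlarge both views.

Run:
```python
import cv2
a=cv2.imread("pics/top0.png")[110:230,225:365]
cv2.imwrite("pics/topc.png",cv2.resize(a,None,fx=5,fy=5,interpolation=cv2.INTER_CUBIC)[:, :])
a=cv2.imread("pics/scene0.png")[190:335,230:370]
cv2.imwrite("pics/scenec.png",cv2.resize(a,None,fx=4,fy=4,interpolation=cv2.INTER_CUBIC))
```

```text
(no output)
```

View pics/topc.png

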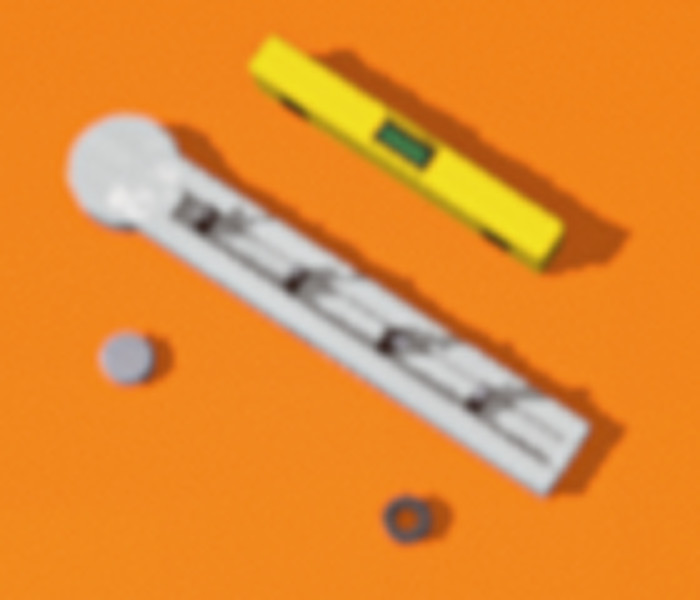

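View pics/scenec.png

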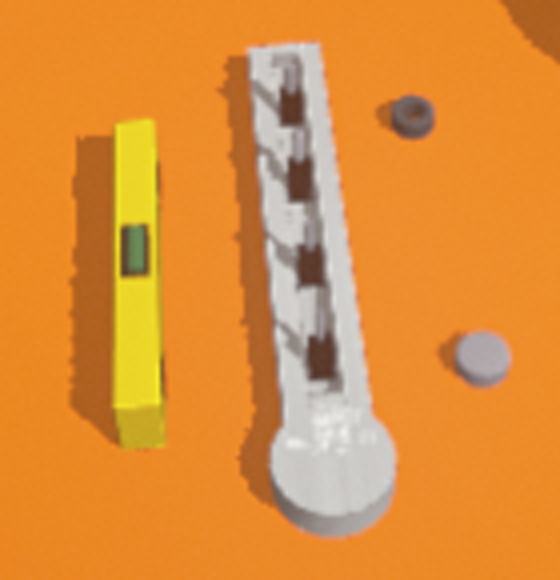

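The top crop shows the pad's upper face centred at about (124,169), with the square end corners at (590,425) and (545,494). In the scene crop the pad is centred at about (333,463), with the far corners at (249,47) and (319,43). I'll back-project these at z = 0.027.

```bash
cat > h.py <<'E'
from station import *
import cv2, numpy as np
def bp(n,px,z):
    m=camera_model(n); f=200/np.tan(np.radians(m['fovy']/2))
    K=np.array([[f,0,m['cx']],[0,f,m['cy']],[0,0,1]])
    p=cv2.undistortPoints(np.array(px,float).reshape(-1,1,2),K,m['dist'])[:,0]
    d=np.c_[p,np.ones(len(p))]@m['T'][:3,:3].T; c=m['T'][:3,3]
    return c+d*((z-c[2])/d[:,2])[:,None]
def uncrop(u,s,o): return (np.array(u,float)+.5)/s-.5+np.array(o)
E
python3 - <<'E'
from h import *
T=lambda u:uncrop(u,5,(225,110)); S=lambda u:uncrop(u,4,(230,190))
for n,P in (("top",bp("top",T([(124,169),(590,425),(545,494)]),.027)),("scene",bp("scene",S([(333,463),(249,47),(319,43)]),.027))):
    e=(P[1]+P[2])/2; d=P[0]-e
    print(n,P[:,:2].round(4).tolist(),"len",np.hypot(*d[:2]),"width",np.linalg.norm(P[1]-P[2]),"dir",np.degrees(np.arctan2(d[1],d[0])))
print("top level",bp("top",T([(270,37),(248,68),(565,228),(543,262)]),.045)[:,:2].round(3).tolist())
print("scene level",bp("scene",S([(117,124),(155,119),(115,408),(160,405)]),.045)[:,:2].round(3).tolist())
print("spacer",bp("top",T([(127,358)]),.016)[:,:2],"collar",bp("top",T([(408,520)]),.017)[:,:2])
E
```

```text
top [[0.661, 0.2003], [0.5156, -0.0644], [0.4769, -0.0397]] len 0.3013898522750547 width 0.045891881831727765 dir 56.85880543082739
scene [[0.6658, 0.2036], [0.517, -0.0632], [0.4804, -0.0376]] len 0.3040167147223108 width 0.04465749378650868 dir 56.66913590965986
top level [[0.733, 0.117], [0.715, 0.129], [0.623, -0.05], [0.603, -0.038]]
scene level [[0.627, -0.045], [0.607, -0.034], [0.737, 0.118], [0.719, 0.131]]
spacer [[0.55362923 0.19639475]] collar [[0.46293586 0.03592266]]
```

Both views agree: pad at about (0.663, 0.202), rack axis at 56.8°. The closing line should lie across the row, so I turn by -101.3°. First move is to above the pad with the fingers shutting.

>>> send_rows(targets=[{"x":0.1526,"y":-0.1027,"spin":-0.075,"claw":0},{"x":0.1526,"y":-0.1027,"spin":-0.075,"claw":0},{"x":0.1526,"y":-0.1027,"spin":-0.075,"claw":0},{"x":0.1526,"y":-0.1027,"spin":-0.075,"claw":0},{"x":0.1526,"y":-0.1027,"spin":-0.075,"claw":0},{"x":0.1526,"y":-0.1027,"spin":-0.075,"claw":0},{"x":0.1526,"y":-0.1027,"spin":-0.075,"claw":0},{"x":0.1526,"y":-0.1027,"spin":-0.075,"claw":0},{"x":0.1526,"y":-0.1027,"spin":-0.075,"claw":0},{"x":0.1526,"y":-0.1027,"spin":-0.075,"claw":0},{"x":0.1526,"y":-0.1027,"spin":-0.075,"claw":0},{"x":0.1526,"y":-0.1027,"spin":-0.075,"claw":0},{"x":0.1526,"y":-0.1027,"spin":-0.075,"claw":0},{"x":0.1526,"y":-0.1027,"spin":-0.075,"claw":0},{"x":0.1526,"y":-0.1027,"spin":-0.075,"claw":0},{"claw":0},{"claw":0},{"claw":0}])

```text
schema error: expected keys x, y, z, spin, claw
```

>>> send_rows(targets=[{"x":0.1526,"y":-0.1027,"z":0,"spin":-0.075,"claw":0},{"x":0.1526,"y":-0.1027,"z":0,"spin":-0.075,"claw":0},{"x":0.1526,"y":-0.1027,"z":0,"spin":-0.075,"claw":0},{"x":0.1526,"y":-0.1027,"z":0,"spin":-0.075,"claw":0},{"x":0.1526,"y":-0.1027,"z":0,"spin":-0.075,"claw":0},{"x":0.1526,"y":-0.1027,"z":0,"spin":-0.075,"claw":0},{"x":0.1526,"y":-0.1027,"z":0,"spin":-0.075,"claw":0},{"x":0.1526,"y":-0.1027,"z":0,"spin":-0.075,"claw":0},{"x":0.1526,"y":-0.1027,"z":0,"spin":-0.075,"claw":0},{"x":0.1526,"y":-0.1027,"z":0,"spin":-0.075,"claw":0},{"x":0.1526,"y":-0.1027,"z":0,"spin":-0.075,"claw":0},{"x":0.1526,"y":-0.1027,"z":0,"spin":-0.075,"claw":0},{"x":0.1526,"y":-0.1027,"z":0,"spin":-0.075,"claw":0},{"x":0.1526,"y":-0.1027,"z":0,"spin":-0.075,"claw":0},{"x":0.1526,"y":-0.1027,"z":0,"spin":-0.075,"claw":0},{"x":0,"y":0,"z":0,"spin":0,"claw":0},{"x":0,"y":0,"z":0,"spin":0,"claw":0},{"x":0,"y":0,"z":0,"spin":0,"claw":0}])

```text
time_s: 1.9
ee_pos: [0.6625, 0.2028, 0.1746]
eef_rot: [-3.141, 0.0, 0.994]
force: [0.7, 0.7, -0.5]
grip_width: 0.0003
grip_force: 0.0
```

>>> send_rows(targets=[{"x":0,"y":0,"z":-0.1,"spin":0,"claw":0},{"x":0,"y":0,"z":-0.1,"spin":0,"claw":0},{"x":0,"y":0,"z":-0.1,"spin":0,"claw":0},{"x":0,"y":0,"z":-0.1,"spin":0,"claw":0},{"x":0,"y":0,"z":-0.1,"spin":0,"claw":0},{"x":0,"y":0,"z":-0.1,"spin":0,"claw":0},{"x":0,"y":0,"z":-0.025,"spin":0,"claw":0},{"x":0,"y":0,"z":-0.025,"spin":0,"claw":0},{"x":0,"y":0,"z":-0.025,"spin":0,"claw":0},{"x":0,"y":0,"z":-0.025,"spin":0,"claw":0},{"x":0,"y":0,"z":0,"spin":0,"claw":0},{"x":0,"y":0,"z":0,"spin":0,"claw":0},{"x":0,"y":0,"z":0,"spin":0,"claw":0}])

```text
time_s: 3.2
ee_pos: [0.6634, 0.2021, 0.0352]
eef_rot: [3.141, -0.0, 0.992]
force: [0.0, 0.6, 0.2]
grip_width: 0.0006
grip_force: 0.0
```

Run:
```python
from h import *
print(get_obs()['ee_pos'])
a=camera("scene")[190:335,230:370]
cv2.imwrite("pics/scene1.png",cv2.resize(a,None,fx=4,fy=4,interpolation=cv2.INTER_CUBIC))
```

```text
[0.66344229 0.20211762 0.03519289]
```

View pics/scene1.png

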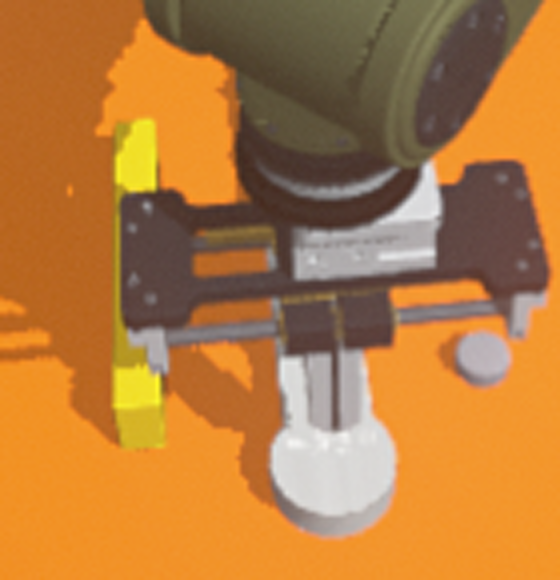

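The fingers are centred laterally on the pad at about crop x=335, but the tip edge shows at about y=430, higher than I expected. I'll project the TCP into the picture to check.

Run:
```python
from h import *
m=camera_model("scene"); f=200/np.tan(np.radians(m['fovy']/2)); K=np.array([[f,0,m['cx']],[0,f,m['cy']],[0,0,1.]])
Ti=np.linalg.inv(m['T']); p=get_obs()['ee_pos']
u=np.array([.5476,.8368,0]); w=np.array([.8368,-.5476,0])
P=np.array([p]+[p+a*.0125*w+.008*u for a in(-1,1)]+[p+.008*u+[0,0,.02]])
q=cv2.projectPoints(P,Ti[:3,:3],Ti[:3,3],K,m['dist'])[0][:,0]
print((q-[230,190])*4)
a=camera("scene")[270:330,285:345]; a=cv2.resize(a,None,fx=9,fy=9,interpolation=cv2.INTER_CUBIC)
for x in q: cv2.circle(a,tuple(int(v) for v in (x-[285,270])*9),4,(0,0,255),1)
cv2.imwrite("pics/tip.png",a)
```

```text
[[333.05880478 448.22807492]
 [359.82417519 459.64548428]
 [309.65335637 464.6989349 ]
 [334.44994767 440.58384299]]
```

View pics/tip.png

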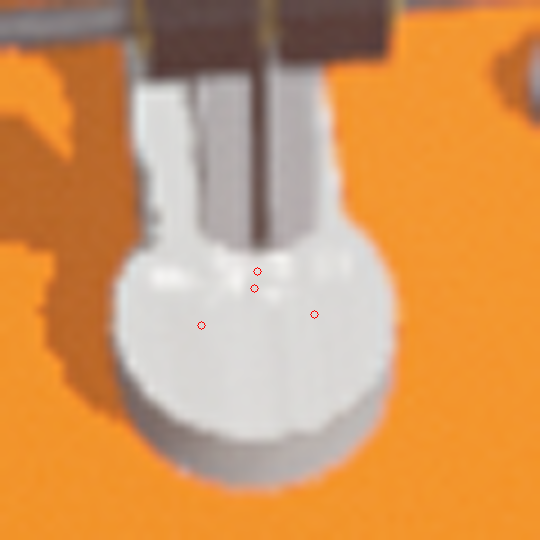

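The visible finger edge is at row ~250 in this crop, while the projected TCP falls at about row 288. A difference against the first picture will show where the tips really end.

Run:
```python
from h import *
a=cv2.imread("pics/scene0.png"); b=camera("scene")
d=cv2.absdiff(a,b).max(2)[284:324,296:332]
print("rows 284+, cols 296+ step2")
for i,r in enumerate(d): print(284+i,*r[::2])
```

```text
rows 284+, cols 296+ step2
284 10 10 18 16 14 9 105 96 84 5 29 32 2 9 10 8 11 9
285 10 11 16 15 14 7 16 16 43 12 25 29 10 11 9 10 10 9
286 11 12 15 15 15 28 28 20 23 16 32 30 12 13 10 11 8 10
287 11 12 3 16 16 16 28 15 24 26 37 29 7 15 10 8 13 11
288 9 13 11 16 15 4 12 10 25 69 34 28 7 14 10 9 8 10
289 12 10 24 13 17 1 19 24 48 93 26 30 9 16 9 9 9 10
290 10 12 24 14 16 4 32 32 49 94 14 29 6 15 8 10 12 10
291 10 12 29 13 17 6 33 44 53 102 30 30 4 16 10 10 10 9
292 11 13 31 13 16 3 32 39 56 116 46 38 10 15 10 8 9 11
293 13 11 35 18 17 3 39 39 63 123 44 42 6 14 11 12 8 11
294 12 12 35 33 18 5 48 51 69 127 43 42 3 17 10 10 8 10
295 12 12 25 4 15 7 49 62 69 119 43 38 7 14 13 11 13 11
296 13 16 30 20 15 15 32 53 63 98 53 7 14 18 17 11 9 9
297 13 13 48 2 16 17 6 27 65 73 46 13 15 14 17 12 11 10
298 12 9 1 17 16 16 13 5 23 6 3 17 13 13 14 17 9 12
299 12 10 17 10 12 15 13 10 3 11 10 17 11 13 14 16 9 14
300 15 14 15 9 9 12 15 11 12 15 11 14 12 13 14 16 13 7
301 10 14 16 9 9 11 15 11 13 15 15 16 15 16 16 15 13 10
302 12 18 15 15 14 14 12 11 16 10 10 16 15 17 16 17 15 8
303 14 17 16 17 15 16 13 
[... 477 characters left out ...]
 14 15 16 16 12 12
312 14 10 15 15 16 17 16 14 15 16 16 16 14 15 14 16 12 10
313 15 12 11 15 16 17 17 15 14 13 14 15 15 17 17 15 13 9
314 14 14 8 16 18 16 14 16 13 13 16 14 15 17 16 15 10 10
315 16 16 8 13 18 16 16 16 14 14 17 13 14 16 14 17 10 10
316 9 16 11 10 15 17 14 16 14 15 17 16 17 18 17 15 12 11
317 11 12 14 8 11 14 18 14 14 15 16 16 16 13 12 13 12 7
318 12 10 16 10 12 12 12 14 16 17 15 16 16 16 16 12 12 11
319 9 11 13 12 11 12 12 15 16 11 16 15 15 16 15 12 12 8
320 12 11 10 17 13 13 14 13 14 13 15 15 12 17 13 12 10 12
321 12 12 11 13 14 14 12 12 14 16 15 16 17 13 9 8 10 10
322 11 11 9 11 10 16 16 13 13 13 14 15 14 11 12 9 11 13
323 10 11 9 11 11 9 18 16 15 15 18 11 13 12 10 10 11 12
```

The finger ends at about row 297 and the TCP projects to row 302, so the tips might sit higher than stated. A gentle touch on the pad in small steps, watching the force, will settle their height.

>>> send_rows(targets=[{"x":0,"y":0,"z":-0.005,"spin":0,"claw":0},{"x":0,"y":0,"z":-0.005,"spin":0,"claw":0},{"x":0,"y":0,"z":-0.005,"spin":0,"claw":0},{"x":0,"y":0,"z":-0.005,"spin":0,"claw":0},{"x":0,"y":0,"z":-0.005,"spin":0,"claw":0},{"x":0,"y":0,"z":0,"spin":0,"claw":0}])

```text
time_s: 3.95
ee_pos: [0.6631, 0.2021, 0.0295]
eef_rot: [-3.141, 0.0, 0.992]
force: [0.1, -0.5, -0.1]
grip_width: 0.0006
grip_force: 0.0
```

>>> send_rows(targets=[{"x":0,"y":0,"z":-0.0025,"spin":0,"claw":0},{"x":0,"y":0,"z":-0.0025,"spin":0,"claw":0},{"x":0,"y":0,"z":-0.0025,"spin":0,"claw":0},{"x":0,"y":0,"z":-0.0025,"spin":0,"claw":0},{"x":0,"y":0,"z":0,"spin":0,"claw":0}])

```text
time_s: 4.45
ee_pos: [0.6632, 0.2021, 0.0277]
eef_rot: [-3.141, 0.0, 0.992]
force: [0.2, -0.2, 0.6]
grip_width: 0.0003
grip_force: 0.0
```

>>> send_rows(targets=[{"x":0,"y":0,"z":-0.0025,"spin":0,"claw":0},{"x":0,"y":0,"z":-0.0025,"spin":0,"claw":0},{"x":0,"y":0,"z":0,"spin":0,"claw":0}])

```text
time_s: 4.75
ee_pos: [0.6632, 0.2021, 0.0266]
eef_rot: [-3.141, 0.0, 0.992]
force: [0.8, -0.1, -0.6]
grip_width: 0.0006
grip_force: 0.0
```

>>> send_rows(targets=[{"x":0,"y":0,"z":-0.0025,"spin":0,"claw":0},{"x":0,"y":0,"z":-0.0025,"spin":0,"claw":0},{"x":0,"y":0,"z":0,"spin":0,"claw":0}])

```text
time_s: 5.05
ee_pos: [0.6632, 0.2021, 0.0257]
eef_rot: [-3.141, 0.0, 0.992]
force: [-0.7, -0.3, 0.8]
grip_width: 0.0006
grip_force: 0.0
```

>>> send_rows(targets=[{"x":0,"y":0,"z":-0.0025,"spin":0,"claw":0},{"x":0,"y":0,"z":-0.0025,"spin":0,"claw":0},{"x":0,"y":0,"z":0,"spin":0,"claw":0}])

```text
time_s: 5.35
ee_pos: [0.6632, 0.2021, 0.0246]
eef_rot: [-3.141, 0.0, 0.992]
force: [0.3, 0.4, 0.1]
grip_width: 0.0003
grip_force: 0.0
```

>>> send_rows(targets=[{"x":0,"y":0,"z":-0.0025,"spin":0,"claw":0},{"x":0,"y":0,"z":-0.0025,"spin":0,"claw":0},{"x":0,"y":0,"z":-0.0025,"spin":0,"claw":0},{"x":0,"y":0,"z":0,"spin":0,"claw":0}])

```text
time_s: 5.75
ee_pos: [0.6632, 0.2021, 0.0231]
eef_rot: [-3.141, 0.0, 0.992]
force: [0.3, -0.0, -0.5]
grip_width: -0.0
grip_force: 0.0
```

Run:
```python
from h import *
a=cv2.imread("pics/scene0.png"); b=camera("scene")
print(get_obs()['ee_pos'],get_obs()['force'])
d=cv2.absdiff(a,b).max(2)
for i in range(292,310): print(i,*d[i,306:324:2])
c=b[255:330,280:350]; cv2.imwrite("pics/tip2.png",cv2.resize(c,None,fx=8,fy=8,interpolation=cv2.INTER_CUBIC))
```

```text
[0.66320195 0.20208561 0.02318157] [ 0.53903881 -0.64361069 -0.48710247]
292 7 35 39 56 119 45 41 15 14
293 40 39 41 60 128 44 41 13 13
294 51 46 51 66 133 44 41 7 16
295 19 47 62 65 123 43 37 6 16
296 39 32 52 59 111 50 31 5 17
297 52 20 40 67 118 59 26 4 14
298 48 24 51 72 121 61 29 5 13
299 36 16 52 60 122 54 19 10 12
300 5 7 38 56 97 44 5 12 13
301 13 14 3 27 30 10 15 15 15
302 15 13 10 11 9 9 15 14 17
303 16 14 15 16 14 14 14 15 14
304 15 17 15 15 15 16 15 17 16
305 15 17 15 15 15 15 16 17 15
306 16 15 15 14 16 15 14 15 15
307 17 16 13 16 16 18 15 14 17
308 16 16 15 16 17 17 16 16 16
309 15 14 15 14 15 17 14 17 15
```

View pics/tip2.png

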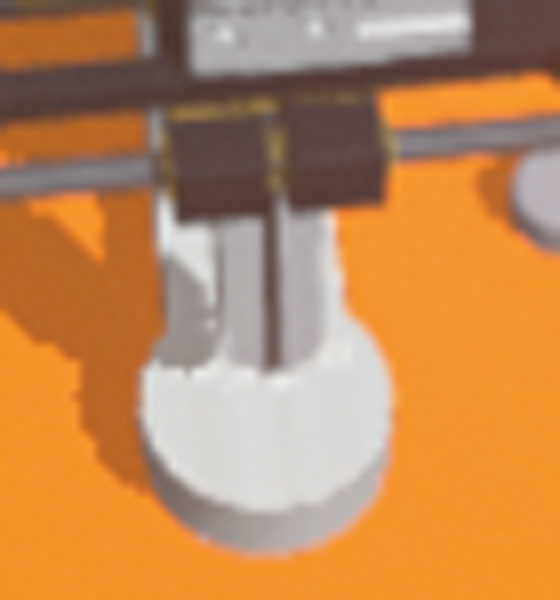

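No contact at TCP z = 0.023, and both the picture (tip edge at row ~301) and the offset shadow say the tips are still well above the pad. I'll keep going down gently.

>>> send_rows(targets=[{"x":0,"y":0,"z":-0.005,"spin":0,"claw":0},{"x":0,"y":0,"z":-0.005,"spin":0,"claw":0},{"x":0,"y":0,"z":-0.005,"spin":0,"claw":0},{"x":0,"y":0,"z":0,"spin":0,"claw":0}])

```text
time_s: 6.2
ee_pos: [0.6631, 0.2021, 0.02]
eef_rot: [-3.141, 0.0, 0.992]
force: [-1.3, -0.4, 0.4]
grip_width: 0.0008
grip_force: 0.0
```

>>> send_rows(targets=[{"x":0,"y":0,"z":-0.0025,"spin":0,"claw":0},{"x":0,"y":0,"z":-0.0025,"spin":0,"claw":0},{"x":0,"y":0,"z":0,"spin":0,"claw":0}])

```text
time_s: 6.5
ee_pos: [0.6632, 0.2021, 0.0192]
eef_rot: [-3.142, 0.0, 0.992]
force: [0.1, 0.2, -0.5]
grip_width: 0.0001
grip_force: 0.0
```

Run:
```python
from h import *
a=cv2.imread("pics/scene0.png"); b=camera("scene")
print(get_obs()['ee_pos'],get_obs()['force'])
d=cv2.absdiff(a,b).max(2)
for i in range(298,312): print(i,*d[i,306:324:2])
```

```text
[0.66321681 0.20207903 0.01922471] [ 1.03734042  0.45164748 -0.11601685]
298 63 26 51 72 121 60 30 8 14
299 60 25 49 62 121 54 27 5 12
300 69 14 51 55 115 51 22 10 13
301 68 10 49 47 91 31 8 16 15
302 2 13 3 24 29 2 15 14 17
303 18 14 15 12 9 13 15 14 14
304 16 16 15 15 16 16 15 16 16
305 14 16 14 14 15 15 13 17 14
306 16 17 13 14 16 15 15 15 16
307 16 15 13 16 15 17 14 14 16
308 16 17 15 14 17 16 15 16 16
309 15 13 15 14 15 17 15 17 14
310 16 16 16 12 15 17 13 15 18
311 16 15 13 12 13 15 15 14 15
```

>>> send_rows(targets=[{"x":0,"y":0,"z":-0.0025,"spin":0,"claw":0},{"x":0,"y":0,"z":-0.0025,"spin":0,"claw":0},{"x":0,"y":0,"z":-0.0025,"spin":0,"claw":0},{"x":0,"y":0,"z":-0.0025,"spin":0,"claw":0},{"x":0,"y":0,"z":0,"spin":0,"claw":0}])

```text
time_s: 7.05
ee_pos: [0.6632, 0.2021, 0.0172]
eef_rot: [-3.142, 0.0, 0.992]
force: [-0.6, -0.8, 0.5]
grip_width: 0.0005
grip_force: 0.0
```

>>> send_rows(targets=[{"x":0,"y":0,"z":-0.0025,"spin":0,"claw":0},{"x":0,"y":0,"z":-0.0025,"spin":0,"claw":0},{"x":0,"y":0,"z":0,"spin":0,"claw":0}])

```text
time_s: 7.35
ee_pos: [0.6632, 0.2021, 0.0162]
eef_rot: [-3.142, 0.0, 0.992]
force: [0.0, 0.1, 0.6]
grip_width: 0.0008
grip_force: 0.0
```

>>> send_rows(targets=[{"x":0,"y":0,"z":-0.0025,"spin":0,"claw":0},{"x":0,"y":0,"z":-0.0025,"spin":0,"claw":0},{"x":0,"y":0,"z":0,"spin":0,"claw":0}])

```text
time_s: 7.65
ee_pos: [0.6632, 0.2021, 0.0151]
eef_rot: [-3.141, 0.0, 0.992]
force: [0.2, -0.5, 0.8]
grip_width: 0.0004
grip_force: 0.0
```

Run:
```python
from h import *
a=cv2.imread("pics/scene0.png"); b=camera("scene")
print(get_obs()['ee_pos'],get_obs()['force'])
d=cv2.absdiff(a,b).max(2)
for i in range(298,312): print(i,*d[i,298:324:2])
c=b[255:330,280:350]; cv2.imwrite("pics/tip3.png",cv2.resize(c,None,fx=8,fy=8,interpolation=cv2.INTER_CUBIC))
```

```text
[0.66322442 0.20209354 0.01521825] [0.72869732 0.44571281 0.13485213]
298 16 62 58 57 63 25 50 71 121 60 28 9 13
299 28 59 73 70 61 25 49 61 120 53 27 11 14
300 38 61 93 91 68 15 49 55 115 49 29 9 13
301 50 60 87 88 73 31 52 46 111 38 22 11 16
302 5 33 53 66 66 47 40 42 111 40 3 15 17
303 19 10 7 47 51 58 9 32 60 9 15 16 13
304 16 15 17 7 9 7 15 10 7 13 14 16 16
305 16 16 15 16 18 18 15 15 17 15 15 16 16
306 17 16 16 16 16 15 14 14 15 15 14 14 15
307 16 15 14 16 16 16 13 16 15 17 15 14 16
308 16 14 15 16 15 15 15 16 17 16 16 17 16
309 12 17 15 16 15 14 14 13 15 17 15 16 15
310 10 16 15 15 14 16 14 13 14 17 13 16 17
311 9 16 16 15 15 16 13 12 14 16 15 15 15
```

View pics/tip3.png

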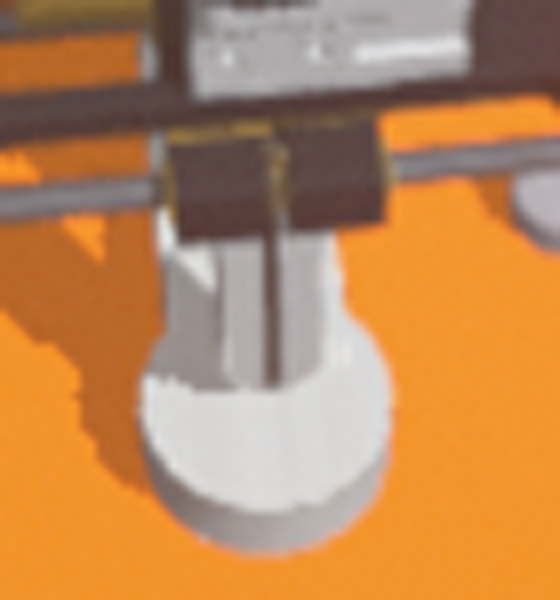

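The tip edge is now at row ~303.5 and still moving down with z, so it is free above the pad. I estimate contact at row 306–308, 9–15 mm lower. Continuing down.

>>> send_rows(targets=[{"x":0,"y":0,"z":-0.0025,"spin":0,"claw":0},{"x":0,"y":0,"z":-0.0025,"spin":0,"claw":0},{"x":0,"y":0,"z":-0.0025,"spin":0,"claw":0},{"x":0,"y":0,"z":-0.0025,"spin":0,"claw":0},{"x":0,"y":0,"z":0,"spin":0,"claw":0}])

```text
time_s: 8.2
ee_pos: [0.6632, 0.2021, 0.0132]
eef_rot: [-3.142, 0.0, 0.992]
force: [0.6, 0.1, -0.4]
grip_width: 0.0004
grip_force: 0.0
```

>>> send_rows(targets=[{"x":0,"y":0,"z":-0.0025,"spin":0,"claw":0},{"x":0,"y":0,"z":-0.0025,"spin":0,"claw":0},{"x":0,"y":0,"z":0,"spin":0,"claw":0}])

```text
time_s: 8.5
ee_pos: [0.6632, 0.202, 0.0121]
eef_rot: [-3.141, 0.0, 0.992]
force: [0.0, 0.3, -0.3]
grip_width: 0.0004
grip_force: 0.0
```

Run:
```python
from h import *
a=cv2.imread("pics/scene0.png"); b=camera("scene")
o=get_obs();print(o['ee_pos'],o['force'],o['tau'].round(2))
d=cv2.absdiff(a,b).max(2)
for i in range(300,309): print(i,*d[i,298:324:2])
```

```text
[0.66319392 0.20207542 0.01218925] [ 0.5946881   0.29573263 -0.08156083] [ 0.000e+00 -7.525e+01 -3.307e+01  6.000e-02 -5.000e-02 -0.000e+00]
300 38 61 91 91 71 15 50 56 111 50 30 10 14
301 50 61 86 88 73 19 52 47 111 38 29 5 15
302 5 54 58 66 63 32 42 40 126 43 19 13 17
303 16 9 8 47 55 49 34 42 98 28 10 16 14
304 17 16 17 4 9 3 30 23 31 1 15 16 16
305 18 16 15 16 15 19 10 13 12 13 15 17 14
306 18 15 16 17 17 17 15 14 15 16 15 17 16
307 16 15 15 15 16 16 13 17 16 18 15 15 16
308 14 15 15 17 17 16 13 15 16 17 15 16 16
```

>>> send_rows(targets=[{"x":0,"y":0,"z":-0.0025,"spin":0,"claw":0},{"x":0,"y":0,"z":-0.0025,"spin":0,"claw":0},{"x":0,"y":0,"z":-0.0025,"spin":0,"claw":0},{"x":0,"y":0,"z":0,"spin":0,"claw":0}])

```text
time_s: 8.95
ee_pos: [0.6632, 0.2021, 0.0106]
eef_rot: [-3.142, 0.0, 0.992]
force: [0.7, 0.1, -0.7]
grip_width: 0.0008
grip_force: 0.0
```

>>> send_rows(targets=[{"x":0,"y":0,"z":-0.0025,"spin":0,"claw":0},{"x":0,"y":0,"z":-0.0025,"spin":0,"claw":0},{"x":0,"y":0,"z":0,"spin":0,"claw":0}])

```text
time_s: 9.25
ee_pos: [0.6632, 0.2021, 0.0097]
eef_rot: [-3.142, 0.0, 0.992]
force: [-1.0, -1.7, -0.3]
grip_width: 0.0008
grip_force: 0.0
```

>>> send_rows(targets=[{"x":0,"y":0,"z":-0.0025,"spin":0,"claw":0},{"x":0,"y":0,"z":-0.0025,"spin":0,"claw":0},{"x":0,"y":0,"z":0,"spin":0,"claw":0}])

```text
time_s: 9.55
ee_pos: [0.6632, 0.2021, 0.0087]
eef_rot: [-3.142, 0.0, 0.992]
force: [-0.2, -0.5, -0.2]
grip_width: 0.0005
grip_force: 0.0
```

>>> send_rows(targets=[{"x":0,"y":0,"z":-0.0025,"spin":0,"claw":0},{"x":0,"y":0,"z":-0.0025,"spin":0,"claw":0},{"x":0,"y":0,"z":0,"spin":0,"claw":0}])

```text
time_s: 9.85
ee_pos: [0.6632, 0.2021, 0.0077]
eef_rot: [-3.142, 0.0, 0.992]
force: [0.3, -0.2, 0.5]
grip_width: 0.0005
grip_force: 0.0
```

Run:
```python
from h import *
a=cv2.imread("pics/scene0.png"); b=camera("scene")
o=get_obs();print(o['ee_pos'],o['force'],o['tau'].round(2))
d=cv2.absdiff(a,b).max(2)
for i in range(300,309): print(i,*d[i,298:324:2])
```

```text
[0.66321052 0.20208289 0.00769722] [ 0.64403676  0.22940871 -0.14779852] [-0.000e+00 -7.534e+01 -3.293e+01  6.000e-02 -5.000e-02 -0.000e+00]
300 38 61 92 91 71 19 49 55 113 49 30 13 14
301 50 59 85 87 74 19 51 46 109 37 28 5 15
302 4 61 66 66 65 30 41 40 125 43 30 3 17
303 15 49 53 59 59 40 33 41 117 36 24 13 14
304 15 7 4 53 58 44 31 45 94 28 5 17 17
305 16 16 15 10 32 26 5 34 53 2 15 17 14
306 16 15 15 16 13 11 14 12 10 13 14 15 16
307 15 14 15 16 17 16 13 17 17 18 14 15 17
308 14 14 16 17 16 16 14 17 18 16 16 15 16
```

The tip edge is at row ~305.3, so the tips are only a few millimetres above the pad. That is the right height. Starting the stroke along (-0.548, -0.837) at 5 mm per row.

>>> send_rows(targets=[{"x":-0.0137,"y":-0.0209,"z":0,"spin":0,"claw":0},{"x":-0.0137,"y":-0.0209,"z":0,"spin":0,"claw":0},{"x":-0.0137,"y":-0.0209,"z":0,"spin":0,"claw":0},{"x":-0.0137,"y":-0.0209,"z":0,"spin":0,"claw":0},{"x":-0.0137,"y":-0.0209,"z":0,"spin":0,"claw":0},{"x":-0.0137,"y":-0.0209,"z":0,"spin":0,"claw":0},{"x":-0.0137,"y":-0.0209,"z":0,"spin":0,"claw":0},{"x":-0.0137,"y":-0.0209,"z":0,"spin":0,"claw":0},{"x":-0.0137,"y":-0.0209,"z":0,"spin":0,"claw":0},{"x":-0.0137,"y":-0.0209,"z":0,"spin":0,"claw":0}])

```text
time_s: 10.9
ee_pos: [0.6357, 0.16, 0.0078]
eef_rot: [3.142, -0.0, 0.992]
force: [0.9, 1.3, 0.4]
grip_width: 0.0003
grip_force: 0.6
```

>>> send_rows(targets=[{"x":-0.0137,"y":-0.0209,"z":0,"spin":0,"claw":0},{"x":-0.0137,"y":-0.0209,"z":0,"spin":0,"claw":0},{"x":-0.0137,"y":-0.0209,"z":0,"spin":0,"claw":0},{"x":-0.0137,"y":-0.0209,"z":0,"spin":0,"claw":0},{"x":-0.0137,"y":-0.0209,"z":0,"spin":0,"claw":0},{"x":-0.0137,"y":-0.0209,"z":0,"spin":0,"claw":0},{"x":-0.0137,"y":-0.0209,"z":0,"spin":0,"claw":0},{"x":-0.0137,"y":-0.0209,"z":0,"spin":0,"claw":0},{"x":-0.0137,"y":-0.0209,"z":0,"spin":0,"claw":0}])

```text
time_s: 11.8
ee_pos: [0.6109, 0.1223, 0.0077]
eef_rot: [-3.142, 0.0, 0.992]
force: [-0.5, 0.2, 0.2]
grip_width: 0.0007
grip_force: 0.1
```

Run:
```python
from h import *
b=camera("scene"); o=get_obs();print(o['ee_pos'],o['force'])
c=b[200:330,270:350]; cv2.imwrite("pics/s4.png",cv2.resize(c,None,fx=4.5,fy=4.5,interpolation=cv2.INTER_CUBIC))
```

```text
[0.61065142 0.12175998 0.00770472] [-0.22503506 -0.25897762 -0.29531082]
```

View pics/s4.png

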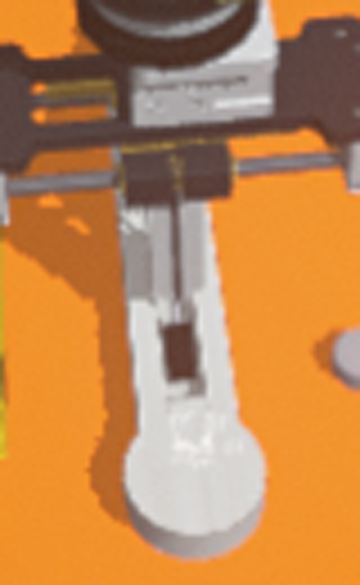

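Holder 1's black block is at about crop (165–197, 322–380), in line with the channel, and the rack hasn't moved. I'll check its fold angle by projection and rack drift by pad edge registration.

Run:
```python
from h import *
m=camera_model("scene"); f=200/np.tan(np.radians(m['fovy']/2)); K=np.array([[f,0,m['cx']],[0,f,m['cy']],[0,0,1.]])
Ti=np.linalg.inv(m['T']); p0=np.array([.6632,.202,.027]); u=np.array([.5476,.8368,0]); z=np.array([0,0,1.])
pr=lambda P: cv2.projectPoints(np.array([P]),Ti[:3,:3],Ti[:3,3],K,m['dist'])[0][0,0]
piv=p0-.056*u-.006*z
print("pivot",pr(piv))
for th in (0,.6,.9,1.15,1.3,1.45,1.57):
    a=-np.sin(th)*u+np.cos(th)*z; b=np.cos(th)*u+np.sin(th)*z
    print(th,"base",pr(piv+.004*b),"mid30",pr(piv+.03*a+.004*b),"tip",pr(piv+.043*a+.004*b))
a=cv2.imread("pics/scene0.png"); b=camera("scene")
for n,i in(("a",a),("b",b)):
    g=i[262:300,300:322].max(2); print(n); [print(262+k,*r[::2]) for k,r in enumerate(g)]
A=np.float32(cv2.cvtColor(a,6)[300:330,295:335]);B=np.float32(cv2.cvtColor(b,6)[300:330,295:335])
print(cv2.phaseCorrelate(A,B))
```

```text
pivot [310.57007053 282.65132906]
0 base [310.76153685 284.22763365] mid30 [310.5705925 275.9721974] tip [310.48490645 272.25295019]
0.6 base [310.71388924 283.34521117] mid30 [309.73872969 269.87840649] tip [309.31237647 263.97425344]
0.9 base [310.66925379 282.78777046] mid30 [309.42882524 268.51911309] tip [308.89478058 262.35991241]
1.15 base [310.62507212 282.31175486] mid30 [309.25194096 268.36448939] tip [308.66799153 262.41903148]
1.3 base [310.59674372 282.03460729] mid30 [309.18561525 268.69597219] tip [308.58957472 263.04958612]
1.45 base [310.567834   281.77154334] mid30 [309.15047564 269.33226703] tip [308.55549756 264.10025417]
1.57 base [310.54472935 281.57525334] mid30 [309.14504613 270.04886191] tip [308.5600823 265.2231875]
a
262 209 211 158 180 186 142 157 209 211 225 238
263 209 211 191 205 189 144 157 210 210 219 238
264 210 213 206 203 186 144 163 210 211 212 237
265 209 210 208 202 187 142 161 210 211 212 237
266 207 210 211 204 186 144 159 209 209 217 238
267 208 210 211 203 187 152 153 209 209 217 238
268 209 210 211 203 184 160 143 208 208 216 238
269 208 21
[... 2617 characters left out ...]
 216 217
287 179 216 217 219 213 201 155 158 222 216 217
288 171 216 215 208 196 199 193 198 219 216 217
289 163 217 217 214 203 212 217 218 213 215 217
290 164 216 215 213 215 216 219 217 207 215 216
291 168 216 216 213 218 218 226 216 218 214 215
292 167 216 216 221 227 228 224 215 226 217 215
293 168 216 229 230 230 226 217 213 222 220 216
294 175 214 240 233 227 223 217 215 222 217 216
295 178 215 232 229 224 219 216 214 224 217 215
296 191 229 230 231 223 222 215 215 233 223 223
297 214 237 236 232 223 220 216 222 241 233 229
298 215 223 222 221 222 217 217 225 242 222 221
299 217 214 214 214 221 226 233 229 233 216 215
((-0.022032632269702646, -0.04880807447657354), 0.9945315174261729)
```

The upright holder's shadow on the bar is gone and the block end at row ~271.5 fits a nearly flat holder. The rack hasn't moved (0.05 px). For margin I'll lower 1.5 mm here while the fingers are over holder 1's end, watching the force.

>>> send_rows(targets=[{"x":0,"y":0,"z":-0.0025,"spin":0,"claw":0},{"x":0,"y":0,"z":-0.0025,"spin":0,"claw":0},{"x":0,"y":0,"z":-0.0025,"spin":0,"claw":0},{"x":0,"y":0,"z":0,"spin":0,"claw":0}])

```text
time_s: 12.3
ee_pos: [0.6111, 0.1227, 0.0061]
eef_rot: [-3.141, 0.0, 0.992]
force: [0.3, -0.2, 0.1]
grip_width: 0.0003
grip_force: 0.2
```

>>> send_rows(targets=[{"x":-0.0137,"y":-0.0209,"z":0,"spin":0,"claw":0},{"x":-0.0137,"y":-0.0209,"z":0,"spin":0,"claw":0},{"x":-0.0137,"y":-0.0209,"z":0,"spin":0,"claw":0},{"x":-0.0137,"y":-0.0209,"z":0,"spin":0,"claw":0},{"x":-0.0137,"y":-0.0209,"z":0,"spin":0,"claw":0},{"x":-0.0137,"y":-0.0209,"z":0,"spin":0,"claw":0},{"x":-0.0137,"y":-0.0209,"z":0,"spin":0,"claw":0},{"x":-0.0137,"y":-0.0209,"z":0,"spin":0,"claw":0},{"x":-0.0137,"y":-0.0209,"z":0,"spin":0,"claw":0},{"x":-0.0137,"y":-0.0209,"z":0,"spin":0,"claw":0},{"x":-0.0137,"y":-0.0209,"z":0,"spin":0,"claw":0},{"x":-0.0137,"y":-0.0209,"z":0,"spin":0,"claw":0},{"x":-0.0137,"y":-0.0209,"z":0,"spin":0,"claw":0}])

```text
time_s: 13.6
ee_pos: [0.5753, 0.0679, 0.0062]
eef_rot: [-3.142, 0.0, 0.992]
force: [-0.9, 0.0, 0.5]
grip_width: 0.0003
grip_force: 0.1
```

Run:
```python
from h import *
a=cv2.imread("pics/scene0.png"); b=camera("scene"); o=get_obs();print(o['ee_pos'],o['force'])
A=np.float32(cv2.cvtColor(a,6)[300:330,295:335]);B=np.float32(cv2.cvtColor(b,6)[300:330,295:335])
print(cv2.phaseCorrelate(A,B))
g=b[238:290,300:318].max(2); [print(238+k,*r[::2]) for k,r in enumerate(g)]
```

```text
[0.5749894  0.06746857 0.00617255] [-0.70739345 -0.82293835  0.70439717]
((-0.052487725061283186, 0.06247282906165452), 0.9815981459617614)
238 153 175 177 108 174 174 216 220 241
239 152 173 176 109 174 175 215 220 242
240 153 174 175 109 174 177 215 217 242
241 151 174 174 106 175 182 214 217 242
242 151 169 176 114 173 195 215 215 239
243 151 157 181 132 164 207 215 213 227
244 164 167 198 167 160 186 214 214 228
245 202 176 204 186 152 171 216 216 236
246 216 194 205 188 152 163 216 215 236
247 215 195 202 188 152 162 215 215 236
248 216 195 196 181 148 168 216 215 231
249 216 197 152 127 114 165 217 217 224
250 216 209 102 95 94 163 216 216 216
251 217 201 96 95 94 153 216 218 216
252 217 201 95 94 95 133 215 217 222
253 217 206 99 95 96 125 217 217 223
254 218 206 104 95 96 120 216 216 223
255 215 210 108 95 95 113 220 217 220
256 216 215 113 97 98 115 225 217 218
257 216 217 116 96 96 112 225 217 217
258 216 218 120 95 96 111 218 216 218
259 216 220 141 96 95 110 203 216 218
260 216 219 151 99 99 109 182 217 217
261 216 218 154 148 143 129 171 217 217
262 215 218 191 213 194 1
[... 375 characters left out ...]
272 217 218 205 149 108 100 114 223 216
273 217 217 207 111 100 96 110 220 216
274 217 216 210 110 98 98 106 207 216
275 217 216 217 115 100 97 107 189 216
276 216 216 219 124 98 98 103 174 217
277 217 216 222 133 100 98 104 163 217
278 215 216 220 136 97 98 103 165 217
279 216 215 219 137 99 100 101 169 218
280 216 215 218 143 99 99 100 165 218
281 219 216 217 156 97 99 100 168 218
282 222 215 218 165 99 99 98 163 216
283 220 215 218 177 98 99 100 147 216
284 217 215 217 194 125 129 122 143 215
285 212 214 216 213 182 185 148 141 213
286 194 215 216 219 211 206 155 143 219
287 179 215 215 217 209 202 154 156 221
288 168 216 216 210 196 197 193 197 219
289 163 215 215 211 204 210 216 216 211
```

Holders 1 and 2 look equally flat, with no shadows on the bar and no rack drift. Carrying on through holders 3 and 4.

>>> send_rows(targets=[{"x":-0.0137,"y":-0.0209,"z":0,"spin":0,"claw":0},{"x":-0.0137,"y":-0.0209,"z":0,"spin":0,"claw":0},{"x":-0.0137,"y":-0.0209,"z":0,"spin":0,"claw":0},{"x":-0.0137,"y":-0.0209,"z":0,"spin":0,"claw":0},{"x":-0.0137,"y":-0.0209,"z":0,"spin":0,"claw":0},{"x":-0.0137,"y":-0.0209,"z":0,"spin":0,"claw":0},{"x":-0.0137,"y":-0.0209,"z":0,"spin":0,"claw":0},{"x":-0.0137,"y":-0.0209,"z":0,"spin":0,"claw":0},{"x":-0.0137,"y":-0.0209,"z":0,"spin":0,"claw":0},{"x":-0.0137,"y":-0.0209,"z":0,"spin":0,"claw":0},{"x":-0.0137,"y":-0.0209,"z":0,"spin":0,"claw":0},{"x":-0.0137,"y":-0.0209,"z":0,"spin":0,"claw":0},{"x":-0.0137,"y":-0.0209,"z":0,"spin":0,"claw":0},{"x":-0.0137,"y":-0.0209,"z":0,"spin":0,"claw":0}])

```text
time_s: 15.05
ee_pos: [0.5369, 0.0094, 0.0062]
eef_rot: [-3.142, 0.0, 0.992]
force: [-0.1, -0.4, 0.3]
grip_width: 0.0003
grip_force: 0.0
```

>>> send_rows(targets=[{"x":-0.0137,"y":-0.0209,"z":0,"spin":0,"claw":0},{"x":-0.0137,"y":-0.0209,"z":0,"spin":0,"claw":0},{"x":-0.0137,"y":-0.0209,"z":0,"spin":0,"claw":0},{"x":-0.0137,"y":-0.0209,"z":0,"spin":0,"claw":0},{"x":-0.0137,"y":-0.0209,"z":0,"spin":0,"claw":0},{"x":-0.0137,"y":-0.0209,"z":0,"spin":0,"claw":0},{"x":-0.0137,"y":-0.0209,"z":0,"spin":0,"claw":0},{"x":-0.0137,"y":-0.0209,"z":0,"spin":0,"claw":0},{"x":-0.0137,"y":-0.0209,"z":0,"spin":0,"claw":0},{"x":-0.0137,"y":-0.0209,"z":0,"spin":0,"claw":0},{"x":-0.0137,"y":-0.0209,"z":0,"spin":0,"claw":0},{"x":-0.0137,"y":-0.0209,"z":0,"spin":0,"claw":0},{"x":-0.0137,"y":-0.0209,"z":0,"spin":0,"claw":0},{"x":-0.0137,"y":-0.0209,"z":0,"spin":0,"claw":0},{"x":-0.0137,"y":-0.0209,"z":0,"spin":0,"claw":0}])

```text
time_s: 16.55
ee_pos: [0.4959, -0.0533, 0.0062]
eef_rot: [3.142, 0.0, 0.992]
force: [0.3, 1.1, -0.1]
grip_width: 0.0003
grip_force: 0.0
```

Run:
```python
from h import *
a=cv2.imread("pics/scene0.png"); b=camera("scene"); o=get_obs();print(o['ee_pos'],o['force'])
A=np.float32(cv2.cvtColor(a,6)[300:330,295:335]);B=np.float32(cv2.cvtColor(b,6)[300:330,295:335])
print(cv2.phaseCorrelate(A,B))
c=b[190:320,265:345]; cv2.imwrite("pics/s5.png",cv2.resize(c,None,fx=4.5,fy=4.5,interpolation=cv2.INTER_CUBIC))
```

```text
[ 0.49555483 -0.05364642  0.00620707] [ 0.44017529 -0.46702058 -0.27416449]
((-0.0707050304477903, -0.011272218547267343), 0.91541131178538)
```

View pics/s5.png

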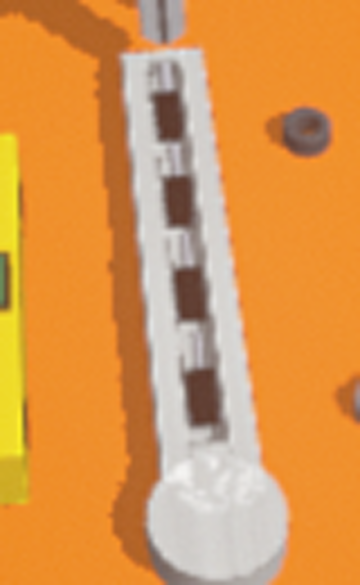

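All four holders lie flat in the channel with no shadows, the rack is unmoved, and the fingers are past the square end. Lifting straight up and away.

>>> send_rows(targets=[{"x":0,"y":0,"z":0.05,"spin":0,"claw":0},{"x":0,"y":0,"z":0.1,"spin":0,"claw":0},{"x":0,"y":0,"z":0.1,"spin":0,"claw":0},{"x":0,"y":0,"z":0.1,"spin":0,"claw":0},{"x":0,"y":0,"z":0.1,"spin":0,"claw":0},{"x":0,"y":0,"z":0.1,"spin":0,"claw":0},{"x":0,"y":0,"z":0.1,"spin":0,"claw":0},{"x":0,"y":0,"z":0.1,"spin":0,"claw":0},{"x":0,"y":0,"z":0,"spin":0,"claw":0},{"x":0,"y":0,"z":0,"spin":0,"claw":0},{"x":0,"y":0,"z":0,"spin":0,"claw":0}])

```text
time_s: 17.7
ee_pos: [0.4956, -0.0528, 0.1554]
eef_rot: [-3.14, 0.001, 0.992]
force: [-0.6, 0.0, -0.0]
grip_width: 0.0006
grip_force: 0.0
```

```bash
python3 -c "
from station import *
o=get_obs();print(o['ee_pos'],o['force']);print(hand_in())"
```

```text
[ 0.49564477 -0.05275472  0.15535716] [-0.59427512  0.01863268 -0.04474199]
the job is handed in; nothing more can be done
None
```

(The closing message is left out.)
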